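# Pack a chrome cap and a bed knob for a buyer

## Task

Pack the open-fronted wooden box in layers for a buyer. First, without picking it up, slide the chrome cap in from the let-down front until it has pushed the blue sliding plate fully home at the back; it dents easily, so never press on it with more than 12 N. Then lay the orange divider level over it on the two side ledges of the box, black handle at the open front, stand the light brown wooden knob upright on the middle of the divider, and leave the dark knob and the spiked cap where they are.

Things in the scene. Friction and masses are not known exactly. Their poses are not given: they have to be found in the camera images.
- packing_box: Fixed wooden box, no lid, 140 mm deep, 156 wide, 82 high. Origin on the table under the middle of its open mouth; +x points in to the back wall (inner face at x = 132 mm), y across, z up. The inside is 124 mm wide, open above; floor 4 mm thick. Its front is let down flat on the table, level with the floor, 140 mm wide, from x = -126 to -1 mm.
- ledges (a point): Point midway between the two darker side ledges that carry the divider, at their level, 70 mm above the table, 62 mm inside the mouth; axes as the box. The ledges are flat, 12 mm wide, at 62 to 74 mm either side of the middle, beside outer walls that rise 12 mm above them. The pushed-in cap stands 3 mm below the divider.
- follower (a joint): Blue sliding plate across the box, 112 mm wide, 51 mm high; it slides along box +x with about 3 N of friction, stays where left and bears a sprung cork-faced pad that gives 1 mm per N, at most 10 mm. Value = m pushed in, 0 to 0.025 at the start, 0.050 fully home at a hard stop. The unpressed cork face is at box x = 0.061 + value.
- cap_centre (a point): Chrome wheel cap standing on the let-down front: a round, solid can 100 mm in diameter (foot 95 mm), 63 mm high, flat on top, about 0.12 kg, too wide to grasp. The point is its centre, half-way up.
- divider_plate (a point): Orange divider plate, 112 mm (x) x 138 mm (y) x 4 mm, 0.08 kg, lying on the table, with a black handle standing on it. The point is the plate's centre; x points from the handle's end to the other end, z up.
- divider_grip (a point): Grip point of the divider's black handle: an upright bar 12 mm thick (along the divider's x), 50 mm long (along its y), its top 32 mm above the plate. It stands 38 mm from the plate's centre, towards the divider's -x; the point is 20 mm higher than the plate's centre, on the middle of the bar.
- knob_centre (a point): Light brown turned wooden bed knob, 58 mm wide and 61 mm high, with a flat foot, 0.09 kg, standing upright on the table. The point is its centre, half-way up.
- dark_knob: Dark brown wooden knob, 50 mm wide and 53 mm high; leave it alone. It and the light brown knob may have changed places. Origin at the centre of its foot.
- spiked_cap: White spiked chrome cap, 170 mm wide, 65 mm high; leave it alone. Origin under its centre.
There are look-alikes about, which are no part of the job. What is shaped like the part that bears knob_centre but turquoise is not meant.

How it is judged:
On the way, in this order (a step that is already met when the one before it is completed fails the run):
1. the chrome cap stands in the box and has pushed the blue plate home (value of joint follower above 0.045 m and angle between cap_centre's own z axis and vertical below 0.06 rad and x of cap_centre in the frame of packing_box between 0.05 and 0.07 m and z of cap_centre in the frame of packing_box between 0.0305 and 0.0405 m), for 0.2 s.
2. the divider lies level on the side ledges of the box, over the cap, its handle at the open front (all of step 1 and x of divider_plate in the frame of packing_box between 0.05 and 0.076 m and z of divider_plate in the frame of packing_box between 0.0695 and 0.0755 m and angle between divider_plate's own z axis and vertical below 0.06 rad and x of divider_grip in the frame of packing_box below 0.04 m), for 0.2 s.
At the end, for the whole second after the job is handed in: Blue plate within 5 mm of home, cap upright on the box floor, 50 to 70 mm inside; divider level on the ledges (0.06 rad), centre 50 to 76 mm inside, handle at the open front; light brown knob upright on the divider (0.12 rad), within 40 mm of its centre; all at rest and released (all of step 2 and horizontal distance between knob_centre and divider_plate below 0.04 m and angle between knob_centre's own z axis and vertical below 0.12 rad and z of knob_centre in the frame of packing_box between 0.1 and 0.109 m and linear speed of each of chrome_cap, divider, wood_knob below 0.02 m/s); the robot touches nothing.
It fails at once if the chrome cap is pressed with more than 15 N by the robot, the sprung pad or the divider (contact force between any of the fingers, the arm, divider, follower and chrome_cap above 15 N).
It fails at once if the chrome cap is lifted or tipped (z of cap_centre in the frame of packing_box above 0.05 m or angle between cap_centre's own z axis and vertical above 0.2 rad).
It fails at once if a bystander is moved by more than 15 mm (distance of any of dark_knob, spiked_cap from where it was at the start of the episode above 0.015 m).
It also fails if it takes over 72 s, if anything falls off the work surface, if the arm or the gripper's body presses on something with over 40 N, if the wrist force passes 120 N, or if a joint passes its speed limit or range.

## Robot

A 6-joint arm with a two-finger parallel gripper is mounted at the origin on a cart in front of the work surface, level with it; the furniture and walls round the work are solid. World frame = base frame: x ahead of the robot, y to its left, z up, the work surface at z = 0. Lengths are in m, angles in rad, forces in N, time in s.
With the tool pointing down it reaches from about 0.25 to 0.8 m from the base axis. Payload 8.5 kg.
Tool frame: the origin (TCP) lies at the very end of the fingers, on their centre line; the grasp point (between the pads) lies 19 mm behind it (manip.grip_depth is the distance from the TCP to the grasp point, in m); z points along the fingers, y is the direction in which the jaws open and shut (so a half turn about z gives the same grasp; the last joint's range is limited). The gripper opens to 85 mm and grips with 20 to 120 N. Pads are 22 mm wide; open, the fingers measure 114 mm over their backs; the gripper's body (76 mm by 85 mm) begins 54 mm behind the grasp point. The pads swing forward as they close: fully open they stand 13 mm farther back than shut.
Start: joints at [1.325, 0.238, -0.013, 1.319, 0, 1.571], TCP at [0.128, 0.509, 0.231] pointing down, gripper open.
Joint ranges: [-2.66, 2.66], [-1.03, 1.9], [-1.14, 1.46], [-1.82, 2.27], [-1.45, 1.34], [-3.14, 3.14]. Speed limits (rad/s): [2.22, 2.22, 2.79, 3.14, 3.14, 3.14].

## Interface

Orientations are given as a rotation vector (axis times angle).
In Python, from bench import manip, vision gives the robot as it stands.
- The arm moves only by the tool carry_out, never from a script. Its argument "plan" is a list of rows, each a list of 7 numbers: the finger opening in mm, from 0 to 85.4, then the shift along the world's x, y, z in mm, then the turn, a rotation vector about the world's x, y, z in rad. A call has 1 to 12 rows; each row shifts and turns the pose as measured when the row begins; what a row does not reach is not made up. A row lasts 1/10 s, in which the tool goes at most 50 mm and 8.59 degrees, less where a joint would pass 70% of its speed; a pose out of reach is approached as far as the arm can. A call with a gripper value outside its range is refused whole. The fingers move at their own pace and stop on an object; "squeeze" is the grip in N (left out, the last holds). Time passes only in rows, so rows that do not move let the fingers close. It gives the time, the measured TCP pose, the force and the opening at its end, in the units of the state.
- manip.read_state(): the state, without advancing time (a new reading comes with each control period).
- vision.camera(name): name is "scene" or "top" or "wrist"; returns the picture (480x640x3 uint8, blue, green, red); there is no depth.
- vision.get_calibration(name): a dict with "K" (3x3 intrinsics, pixels), "distortion" ([k1, k2, p1, p2, k3] as OpenCV has them; the pictures are not rectified), "view" (4x4, takes a point from world to camera coordinates). Camera axes: x right, y down, z forward; pixel columns grow to the right and rows downward; lengths in m; the calibration is good to about 2 mm. A picture is of the moment at which its call begins: read the wrist's pose just before it. get_calibration takes no time and is no camera call; for the wrist camera it gives the pose at the moment of the call.
- manip.finish_job(): hands the job in, once; it reports no verdict.
The state is a dict: "time_s": time; "joint_positions": joint angles; "qvel": joint speeds; "joint_efforts": joint torques, N m; "tool_pos": TCP position; "tcp_rot": TCP orientation; "contact_force": force on the tool from outside, world axes, zero at the start; "wrist_torque": the same for the moment, N m; "finger_gap": finger opening in m.
Only numpy, scipy, OpenCV 4.12 (cv2) and the standard library are available. Lean on these libraries where they do the work, as an engineer would, in place of code of your own. Each camera call takes 0.05 s, during which the arm holds its last target. There are 200 camera calls.

## Working session

There is one attempt and no reset: what is moved stays moved. The work goes in short steps, Python scripts to look and compute and a tool call to move; the robot and the scene stay as the last step left them, time stands still between calls to the robot, and variables do not carry over. Pictures are saved under pics/ and viewed, on a budget of 10 in all, crops included, one or two more only if the job needs it, and the job is handed in when it is done.

Besides the shell and the picture viewer there is one more tool, called after "Emit:" by a JSON object that holds its "op" and its "data", one argument or row to a line. carry_out: Moves the arm, as the interface text tells. Its arguments: {"type":"object","properties":{"plan":{"type":"array","items":{"type":"array","items":{"type":"number"}}},"squeeze":{"type":"number"}},"required":["plan"]}

```bash
ls; mkdir -p pics
python3 - <<'E'
from bench import manip, vision
import cv2, numpy as np
s=manip.read_state(); print(s['tool_pos'],s['tcp_rot'],s['time_s'])
ims=[]
for n in ("scene","top"):
    im=vision.camera(n); cv2.imwrite(f'pics/{n}0.png',im)
    c=vision.get_calibration(n); print(n,c['K'],c['distortion'],c['view'])
E
```

```text
pics
[0.12765671 0.508809   0.23068912] [-3.85074704e-01 -3.11775839e+00  2.23625448e-03] 0.0
scene [[578.38780682   0.         315.33519296]
 [  0.         578.38780682 236.86866526]
 [  0.           0.           1.        ]] [-0.14522151  0.          0.          0.          0.        ] [[ 0.73054401 -0.68279947  0.00950444 -0.42025412]
 [-0.4661567  -0.50882682 -0.72373558  0.30445812]
 [ 0.49900239  0.52429013 -0.69001194  1.15513238]
 [ 0.          0.          0.          1.        ]]
top [[615.79298686   0.         322.81421016]
 [  0.         615.79298686 238.40064254]
 [  0.           0.           1.        ]] [-0.09314081  0.          0.          0.          0.        ] [[-0.02209826 -0.99972985  0.00720384 -0.01054844]
 [-0.98760744  0.02070929 -0.15557208  0.55296531]
 [ 0.15538086 -0.01055244 -0.98779828  1.61485369]
 [ 0.          0.          0.          1.        ]]
```

View pics/top0.png

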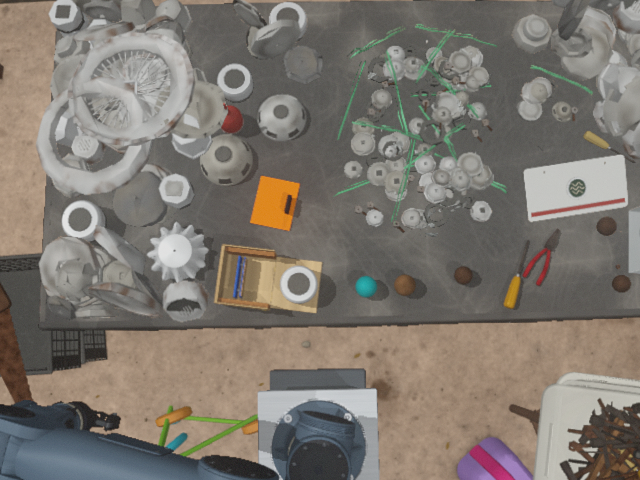

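View pics/scene0.png

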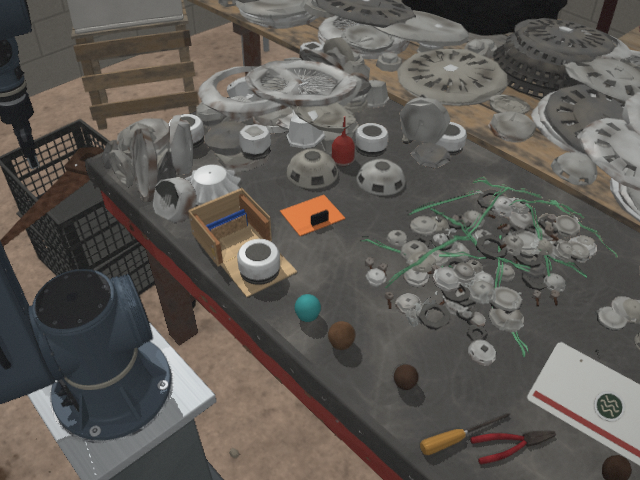

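Top view: box at (243,277), opening to the right with cap at (298,284). The divider is at (275,203), its handle at (288,204), right end. Candidates for the knob: turquoise (366,286) is excluded, medium-brown (404,285), smaller dark (463,275), and two dark ones far right (605,226) and (621,283). By description I choose (404,285). I'll check that in one close crop.

```bash
python3 - <<'E'
import cv2, numpy as np
t=cv2.imread('pics/top0.png')
a=cv2.resize(t[170:318,210:330],None,fx=4,fy=4,interpolation=cv2.INTER_CUBIC)
b=cv2.resize(t[255:310,345:485],None,fx=2.28,fy=2.28,interpolation=cv2.INTER_CUBIC)
s=cv2.imread('pics/scene0.png')
c=cv2.resize(s[280:400,280:430],None,fx=2.1,fy=2.1)
d=cv2.resize(s[180:295,180:350],None,fx=1.88,fy=1.88)
o=np.zeros((592,800,3),np.uint8); o[:,:480]=a
y=0
for q in (b,c,d):
    h=min(q.shape[0],592-y);w=min(320,q.shape[1]); o[y:y+h,480:480+w]=q[:h,:w]; y+=h
cv2.imwrite('pics/crop1.png',o)
E
cat > h.py <<'E'
import numpy as np, cv2
from bench import manip, vision
from scipy.spatial.transform import Rotation as R
def ray(name,px,z,cal=None):
    "pixels -> world points on plane z"
    c=cal or vision.get_calibration(name); V=np.array(c['view'])
    n=cv2.undistortPoints(np.array(px,float).reshape(-1,1,2),np.array(c['K']),np.array(c['distortion'])).reshape(-1,2)
    d=np.c_[n,np.ones(len(n))]@V[:3,:3]; o=-V[:3,:3].T@V[:3,3]
    return o+d*((z-o[2])/d[:,2])[:,None]
def proj(name,P,cal=None):
    c=cal or vision.get_calibration(name); V=np.array(c['view'])
    return cv2.projectPoints(np.array(P,float).reshape(-1,3),cv2.Rodrigues(V[:3,:3])[0],V[:3,3],np.array(c['K']),np.array(c['distortion']))[0].reshape(-1,2)
E
```

```text
(no output)
```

View pics/crop1.png

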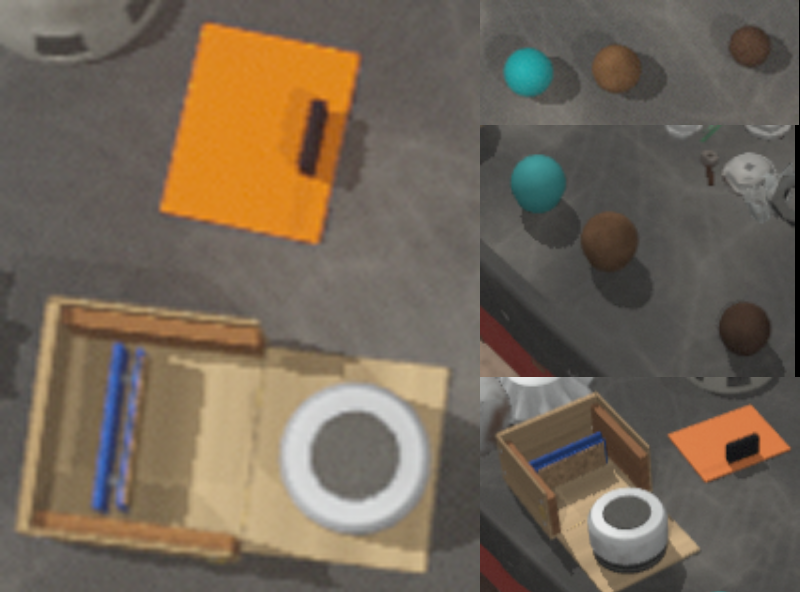

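The crop shows the middle knob is the lighter, larger brown one, so that choice stands. The cap stands roughly centred on the flap and the handle is at the divider's right end. Next I'll fit poses from the crop points.

```bash
cat > fit.py <<'E'
from h import *
from scipy.optimize import least_squares
C=lambda p:(np.array(p,float)+.5)/4-.5+np.array([210,170])
cal=vision.get_calibration('top')
def fit(px,loc,g):
    loc=np.array(loc,float); z=loc[:,2]
    W=np.vstack([ray('top',[p],zz,cal) for p,zz in zip(px,z)])
    def f(q):
        c,s=np.cos(q[2]),np.sin(q[2]); return ((loc[:,:2]@np.array([[c,s],[-s,c]])+q[:2])-W[:,:2]).ravel()
    r=least_squares(f,g); return r.x,(r.fun.reshape(-1,2)*1000).round(1)
if __name__=='__main__':
    px=C([(448,367),(425,572),(50,297),(20,530),(262,322),(238,553)])
    B,res=fit(px,[(-.126,-.07,.004),(-.126,.07,.004),(.14,-.078,.082),(.14,.078,.082),(0,-.078,.082),(0,.078,.082)],[.3,.1,1.5]); print('box',B,res.tolist())
    D,res=fit(C([(203,24),(358,55),(318,243),(162,212)]),[(.056,-.069,.004),(-.056,-.069,.004),(-.056,.069,.004),(.056,.069,.004)],[.4,.1,1.5]);print('div',D,res.tolist())
    ib=lambda w:R.from_euler('z',-B[2]).apply(np.array(w)-[B[0],B[1],0])
    cap=ray('top',C([(355,457)]),.06,cal)[0]; e=ray('top',C([(281,457),(429,457)]),.045,cal); print('cap',cap,ib(cap),e[:,1])
    print('cork ends box', [ib(w) for w in ray('top',C([(138,352),(122,508)]),.05,cal)], 'plate',[ib(w) for w in ray('top',C([(118,345),(98,510)]),.055,cal)])
    k=ray('top',[(617-480)/2.28+345,69/2.28+255],.0305,cal)[0];print('knob',k)
    st=manip.read_state(); Rm=R.from_rotvec(st['tcp_rot']).as_matrix(); print(Rm.round(3))
E
python3 fit.py
```

```text
box [0.44255502 0.11400915 1.4384812 ] [[0.2, -1.9], [0.9, -2.1], [0.8, -0.4], [-1.4, 0.9], [1.8, 0.1], [-2.3, 3.5]]
div [0.66179637 0.10886081 1.35161463] [[0.6, 0.2], [0.9, -0.8], [-0.9, -0.5], [-0.6, 1.1]]
cap [0.430035   0.04480533 0.06      ] [-0.07025067  0.00328057  0.06      ] [ 0.09447649 -0.00393337]
cork ends box [array([ 0.08230429, -0.05103892,  0.05      ]), array([0.07950562, 0.05331179, 0.05      ])] plate [array([ 0.09550238, -0.05364986,  0.055     ]), array([0.09444125, 0.0566478 , 0.055     ])]
knob [ 0.4223964  -0.24105486  0.0305    ]
[[-0.97   0.243 -0.   ]
 [ 0.243  0.97  -0.001]
 [ 0.    -0.001 -1.   ]]
```

Emit:
{"op": "carry_out", "data": {
  "plan": [
    [60, 23, -43, 0, 0, 0, -0.122],
    [60, 23, -43, 0, 0, 0, -0.122],
    [60, 23, -43, 0, 0, 0, -0.122],
    [60, 23, -43, 0, 0, 0, -0.122],
    [60, 23, -43, 0, 0, 0, -0.122],
    [60, 23, -43, 0, 0, 0, -0.122],
    [60, 23, -43, 0, 0, 0, -0.122],
    [60, 23, -43, 0, 0, 0, -0.122],
    [60, 23, -43, 0, 0, 0, -0.122],
    [60, 23, -43, 0, 0, 0, -0.122],
    [60, 23, -43, 0, 0, 0, -0.122],
    [60, 23, -43, 0, 0, 0, -0.122]
  ]
}}

```text
time_s: 1.3
tool_pos: [0.4032, -0.0199, 0.2276]
tcp_rot: [-2.417, -2.005, 0.001]
contact_force: [0.8, 1.1, -0.1]
finger_gap: 0.0597
```

```bash
cat > st.py <<'E'
from h import *
B=[0.44255,0.1140,1.4385]
s=manip.read_state(); Rm=R.from_rotvec(s['tcp_rot']).as_matrix()
p=s['tool_pos']; b=R.from_euler('z',-B[2]).apply(np.array(p)-[B[0],B[1],0])
print('t',round(s['time_s'],2),'tcp mm',(np.array(p)*1000).round(1),'box mm',(b*1000).round(1),'ydeg',np.degrees(np.arctan2(Rm[1,1],Rm[0,1])).round(2),'tilt',Rm[:2,2].round(4),'F',np.round(s['contact_force'],2),'gap',round(s['finger_gap']*1000,1),'q',np.round(s['joint_positions'],2))
E
python3 st.py
```

```text
t 1.3 tcp mm [403.2 -19.9 227.6] box mm [-137.9   21.3  227.6] ydeg -10.63 tilt [-0.0011  0.0006] F [ 0.84  1.1  -0.11] gap 59.7 q [-0.05  0.03 -0.27  1.27  0.    1.71]
```

Emit:
{"op": "carry_out", "data": {
  "plan": [
    [60, 8, -10, -20, 0, 0, 0.03],
    [60, 8, -10, -20, 0, 0, 0.023],
    [60, 0, 0, -40, 0, 0, 0],
    [60, 0, 0, -40, 0, 0, 0],
    [60, 0, 0, -40, 0, 0, 0],
    [60, 0, 0, -30, 0, 0, 0],
    [60, 0, 0, -10, 0, 0, 0],
    [60, 0, 0, 0, 0, 0, 0]
  ]
}}

```text
time_s: 2.1
tool_pos: [0.4207, -0.0483, 0.0197]
tcp_rot: [2.379, 2.051, -0.0]
contact_force: [0.6, 0.5, 0.7]
finger_gap: 0.0598
```

```bash
python3 st.py
```

```text
t 2.1 tcp mm [420.7 -48.3  19.7] box mm [-163.8    0.3   19.7] ydeg -8.47 tilt [ 0.0003 -0.0005] F [0.63 0.47 0.7 ] gap 59.8 q [-0.11  0.26 -0.6   0.71 -0.    1.6 ]
```

Emit:
{"op": "carry_out", "data": {
  "plan": [
    [60, 2, 15, 5, 0, 0, 0.015],
    [60, 1, 10, 0, 0, 0, 0],
    [60, 1, 6, 0, 0, 0, 0],
    [60, 0.7, 5, 0, 0, 0, 0],
    [60, 0.7, 5, 0, 0, 0, 0],
    [60, 0.7, 5, 0, 0, 0, 0]
  ]
}}

```text
time_s: 2.7
tool_pos: [0.4278, -0.0007, 0.0264]
tcp_rot: [2.363, 2.067, 0.001]
contact_force: [0.4, -0.7, 0.2]
finger_gap: 0.0599
```

```bash
python3 st.py
```

```text
t 2.7 tcp mm [427.8  -0.7  26.4] box mm [-115.6   -0.5   26.4] ydeg -7.66 tilt [ 0.0018 -0.0011] F [ 0.44 -0.67  0.15] gap 59.9 q [-0.    0.25 -0.58  0.73 -0.    1.7 ]
```

Emit:
{"op": "carry_out", "data": {
  "plan": [
    [60, 0.7, 5, 0, 0, 0, 0],
    [60, 0.7, 5, 0, 0, 0, 0],
    [60, 0.7, 5, 0, 0, 0, 0],
    [60, 0.7, 5, 0, 0, 0, 0],
    [60, 0.7, 5, 0, 0, 0, 0],
    [60, 0.7, 5, 0, 0, 0, 0],
    [60, 0.7, 5, 0, 0, 0, 0],
    [60, 0.7, 5, 0, 0, 0, 0],
    [60, 0.7, 4, 0, 0, 0, 0],
    [60, 0.5, 3, 0, 0, 0, 0]
  ]
}}

```text
time_s: 3.7
tool_pos: [0.4352, 0.0504, 0.0264]
tcp_rot: [2.363, 2.066, 0.0]
contact_force: [-0.1, -0.9, 0.6]
finger_gap: 0.0594
```

Run:
```python
import st
from h import *
t=vision.camera('top'); w=vision.camera('wrist')
a=cv2.resize(t[220:318,210:330],(480,392),interpolation=cv2.INTER_CUBIC)
o=np.zeros((392,800,3),np.uint8); o[:,:480]=a; o[:240,480:]=cv2.resize(w,(320,240)); cv2.imwrite('pics/push1.png',o); cv2.imwrite('pics/push1w.png',w)
```

```text
t 3.7 tcp mm [435.2  50.4  26.4] box mm [-64.   -1.1  26.4] ydeg -7.67 tilt [ 0.0018 -0.0017] F [-0.14 -0.89  0.64] gap 59.4 q [ 0.12  0.27 -0.56  0.74 -0.    1.82]
```

View pics/push1.png

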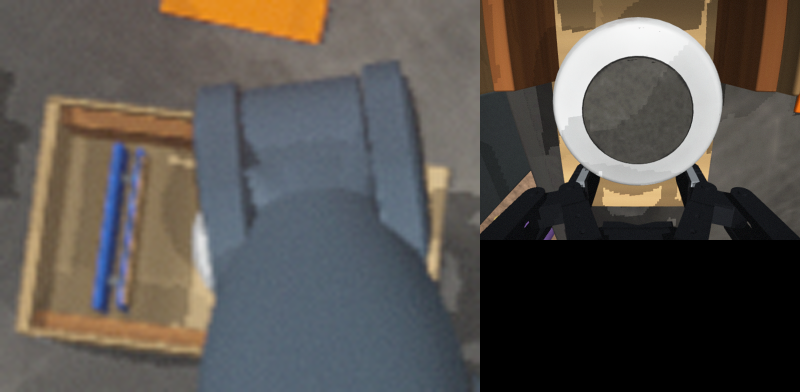

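The wrist view shows the cap evenly seated between both fingers, centre near crop (638,110), and lined up with the box mouth. I'll keep pushing.

Emit:
{"op": "carry_out", "data": {
  "plan": [
    [60, 0.8, 5, 0, 0, 0, 0],
    [60, 0.8, 5, 0, 0, 0, 0],
    [60, 0.8, 5, 0, 0, 0, 0],
    [60, 0.8, 5, 0, 0, 0, 0],
    [60, 0.8, 5, 0, 0, 0, 0],
    [60, 0.8, 4, 0, 0, 0, 0],
    [60, 0.6, 3, 0, 0, 0, 0],
    [60, 0.4, 3, 0, 0, 0, 0]
  ]
}}

```text
time_s: 4.6
tool_pos: [0.4414, 0.0881, 0.0264]
tcp_rot: [2.364, 2.066, 0.0]
contact_force: [-0.5, -0.5, 1.5]
finger_gap: 0.0598
```

```bash
python3 st.py
```

```text
t 4.6 tcp mm [441.4  88.1  26.4] box mm [-25.8  -2.3  26.4] ydeg -7.69 tilt [ 0.0017 -0.0018] F [-0.47 -0.55  1.47] gap 59.8 q [ 0.2   0.28 -0.53  0.75 -0.    1.9 ]
```

Emit:
{"op": "carry_out", "data": {
  "plan": [
    [60, 0.2, 3, 0, 0, 0, 0],
    [60, 0.2, 3, 0, 0, 0, 0],
    [60, 0.2, 3, 0, 0, 0, 0],
    [60, 0.2, 3, 0, 0, 0, 0],
    [60, 0.2, 3, 0, 0, 0, 0]
  ]
}}

```text
time_s: 5.1
tool_pos: [0.4428, 0.1028, 0.0265]
tcp_rot: [2.363, 2.062, -0.002]
contact_force: [1.1, -4.2, 1.1]
finger_gap: 0.06
```

Emit:
{"op": "carry_out", "data": {
  "plan": [
    [60, 0.2, 2, 0, 0, 0, 0],
    [60, 0.2, 2, 0, 0, 0, 0],
    [60, 0.2, 2, 0, 0, 0, 0],
    [60, 0.2, 2, 0, 0, 0, 0]
  ]
}}

```text
time_s: 5.5
tool_pos: [0.4438, 0.1114, 0.0265]
tcp_rot: [2.363, 2.061, -0.002]
contact_force: [1.4, -4.2, 1.1]
finger_gap: 0.0602
```

```bash
python3 st.py
```

```text
t 5.5 tcp mm [443.8 111.4  26.5] box mm [-2.4 -1.6 26.5] ydeg -7.8 tilt [ 0.0028 -0.0053] F [ 1.41 -4.18  1.1 ] gap 60.2 q [ 0.25  0.3  -0.52  0.76 -0.01  1.96]
```

Emit:
{"op": "carry_out", "data": {
  "plan": [
    [60, 0.3, 2, 0, 0, 0, 0],
    [60, 0.3, 2, 0, 0, 0, 0],
    [60, 0.2, 2, 0, 0, 0, 0]
  ]
}}

```text
time_s: 5.8
tool_pos: [0.4447, 0.1179, 0.0265]
tcp_rot: [2.363, 2.061, -0.002]
contact_force: [1.4, -4.9, 0.8]
finger_gap: 0.0599
```

Emit:
{"op": "carry_out", "data": {
  "plan": [
    [60, 0.2, 1.5, 0, 0, 0, 0],
    [60, 0.2, 1.5, 0, 0, 0, 0]
  ]
}}

```text
time_s: 6.0
tool_pos: [0.4451, 0.1213, 0.0265]
tcp_rot: [2.363, 2.061, -0.002]
contact_force: [1.1, -4.1, 0.9]
finger_gap: 0.0603
```

Emit:
{"op": "carry_out", "data": {
  "plan": [
    [60, 0.2, 1.5, 0, 0, 0, 0],
    [60, 0.2, 1.5, 0, 0, 0, 0]
  ]
}}

```text
time_s: 6.2
tool_pos: [0.4455, 0.1245, 0.0264]
tcp_rot: [2.363, 2.061, -0.002]
contact_force: [0.7, -4.3, 0.6]
finger_gap: 0.06
```

```bash
python3 st.py
```

```text
t 6.2 tcp mm [445.5 124.5  26.4] box mm [10.8 -1.5 26.4] ydeg -7.8 tilt [ 0.0026 -0.0054] F [ 0.73 -4.27  0.58] gap 60.0 q [ 0.28  0.3  -0.51  0.76 -0.01  1.98]
```

Emit:
{"op": "carry_out", "data": {
  "plan": [
    [60, 0.2, 1, 0, 0, 0, 0],
    [60, 0.1, 1, 0, 0, 0, 0]
  ]
}}

```text
time_s: 6.4
tool_pos: [0.4458, 0.1268, 0.0264]
tcp_rot: [2.363, 2.061, -0.002]
contact_force: [0.6, -4.2, 1.1]
finger_gap: 0.0597
```

Emit:
{"op": "carry_out", "data": {
  "plan": [
    [60, 0.2, 1, 0, 0, 0, 0],
    [60, 0.1, 1, 0, 0, 0, 0]
  ]
}}

```text
time_s: 6.6
tool_pos: [0.4461, 0.1288, 0.0264]
tcp_rot: [2.363, 2.061, -0.003]
contact_force: [0.8, -5.7, 1.5]
finger_gap: 0.0599
```

Run:
```python
import st
from h import *
cv2.imwrite('pics/push2w.png',vision.camera('wrist'))
```

```text
t 6.6 tcp mm [446.1 128.8  26.4] box mm [15.1 -1.6 26.4] ydeg -7.81 tilt [ 0.0026 -0.0056] F [ 0.84 -5.71  1.54] gap 59.9 q [ 0.29  0.31 -0.5   0.76 -0.01  1.99]
```

View pics/push2w.png

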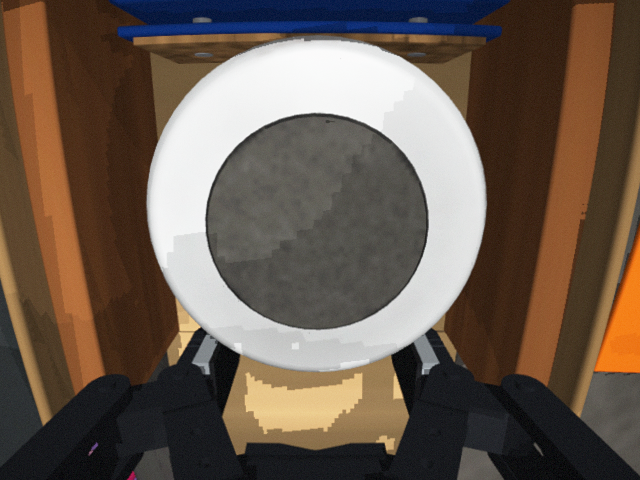

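The cap bears on the cork face, and the force is now rising above the sliding level (4.2 to 5.8 N). I'll give one more small push to confirm the stop, then back off.

Emit:
{"op": "carry_out", "data": {
  "plan": [
    [60, 0.1, 0.8, 0, 0, 0, 0],
    [60, 0.1, 0.8, 0, 0, 0, 0]
  ]
}}

```text
time_s: 6.85
tool_pos: [0.4464, 0.1299, 0.0265]
tcp_rot: [2.363, 2.06, -0.004]
contact_force: [1.2, -6.9, 1.4]
finger_gap: 0.0599
```

Emit:
{"op": "carry_out", "data": {
  "plan": [
    [60, 0, 0, 0, 0, 0, 0],
    [60, -0.3, -2, 0, 0, 0, 0],
    [60, -0.7, -5, 0, 0, 0, 0],
    [60, -2.6, -20, 0, 0, 0, 0],
    [60, -2.6, -20, 0, 0, 0, 0],
    [60, -2.6, -20, 20, 0, 0, 0],
    [60, 0, 0, 40, 0, 0, 0],
    [60, 0, 0, 45, 0, 0, 0],
    [60, 3, 15, 45, 0, 0, 0],
    [60, 3, 15, 45, 0, 0, 0],
    [60, 0, 0, 0, 0, 0, 0]
  ]
}}

```text
time_s: 7.95
tool_pos: [0.4385, 0.0933, 0.2278]
tcp_rot: [-2.361, -2.065, -0.001]
contact_force: [1.0, 0.4, 0.1]
finger_gap: 0.0598
```

Run:
```python
import st
from h import *
import pickle
c=vision.get_calibration('wrist'); im=vision.camera('wrist'); cv2.imwrite('pics/boxw.png',im); pickle.dump(c,open('boxw.pkl','wb'))
```

```text
t 7.95 tcp mm [438.5  93.3 227.8] box mm [-21.    1.3 227.8] ydeg -7.66 tilt [-0.003   0.0047] F [0.95 0.36 0.12] gap 59.8 q [ 0.21  0.11 -0.18  1.28  0.01  1.91]
```

View pics/boxw.png

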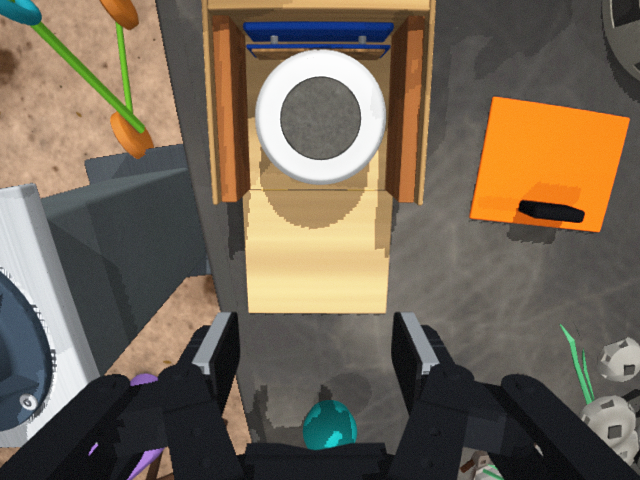

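The wrist view from above shows the cap seated against the cork at (321,117), the ledges on both sides (inner edges at x≈241 and 400 on row 203), and the flap's front edge at row 313. The divider is at (550,165) with its handle at (552,211). I'll refit from this.

```bash
cat > fit2.py <<'E'
import fit, pickle
from h import *
fit.cal=pickle.load(open('boxw.pkl','rb')); cal=fit.cal
B,res=fit.fit([(249,313),(387,313),(241,203),(400,203),(212,203),(424,204)],[(-.126,.07,.004),(-.126,-.07,.004),(0,.062,.07),(0,-.062,.07),(0,.078,.082),(0,-.078,.082)],[.44,.11,1.44]);print('box',B,res.tolist())
D,res=fit.fit([(493,97),(629,118),(600,233),(470,219)],[(.056,.069,.004),(.056,-.069,.004),(-.056,-.069,.004),(-.056,.069,.004)],[.66,.11,1.35]);print('div',D,res.tolist())
ib=lambda w:R.from_euler('z',-B[2]).apply(np.array(w)-[B[0],B[1],0])
print('cap',ib(ray('wrist',[(321,117)],.055,cal)[0]),'cork/plate',[ib(w) for w in ray('wrist',[(250,40),(390,40)],.055,cal)],'back',ib(ray('wrist',[(320,12)],.082,cal)[0]))
h=ray('wrist',[(520,203),(584,211)],.036,cal);print('handle',h.mean(0), 'grip pred',D[:2]-.038*np.array([np.cos(D[2]),np.sin(D[2])]))
E
python3 fit2.py
```

```text
box [0.44428384 0.11381419 1.4350399 ] [[1.0, 1.0], [-0.6, 0.8], [-1.6, 0.9], [-0.3, 0.4], [1.4, -1.8], [0.0, -1.3]]
div [0.66399569 0.10592844 1.34754869] [[-0.1, -0.3], [0.7, -0.1], [-0.3, 0.6], [-0.3, -0.2]]
cap [ 0.06313835 -0.00121094  0.055     ] cork/plate [array([0.11833125, 0.05123006, 0.055     ]), array([ 0.11861277, -0.05163066,  0.055     ])] back [1.30334150e-01 1.10032293e-04 8.20000000e-02]
handle [0.64813254 0.0771741  0.036     ] grip pred [0.65558258 0.06887146]
```

```bash
cat >> fit2.py <<'E'
im=cv2.imread('pics/boxw.png'); m=(im.max(2)<60); sub=np.zeros_like(m); sub[190:232,505:600]=1; ys,xs=np.nonzero(m&sub); print('black',xs.min(),xs.max(),ys.min(),ys.max(),xs.mean(),ys.mean())
for dx,dy in ((0,0),):
    L=np.array([(-.038+a*.006,b*.025,z) for a in(-1,1) for b in(-1,1) for z in(.004,.036)])
    W=R.from_euler('z',D[2]).apply(L)+[D[0],D[1],0]; P=proj('wrist',W,cal); print(np.c_[L,P].round(3)); 
    M=np.zeros(m.shape,np.uint8); cv2.fillConvexPoly(M,cv2.convexHull(P.astype(np.float32)).astype(int),1); ys,xs=np.nonzero(M); print(xs.min(),xs.max(),ys.min(),ys.max(),xs.mean(),ys.mean())
E
python3 fit2.py | tail -11
```

```text
handle [0.64813254 0.0771741  0.036     ] grip pred [0.65558258 0.06887146]
black 519 583 201 231 550.9742489270386 211.5804721030043
[[-4.40000e-02 -2.50000e-02  4.00000e-03  5.63332e+02  2.16482e+02]
 [-4.40000e-02 -2.50000e-02  3.60000e-02  5.83470e+02  2.24303e+02]
 [-4.40000e-02  2.50000e-02  4.00000e-03  5.15814e+02  2.11444e+02]
 [-4.40000e-02  2.50000e-02  3.60000e-02  5.32713e+02  2.18942e+02]
 [-3.20000e-02 -2.50000e-02  4.00000e-03  5.66414e+02  2.04474e+02]
 [-3.20000e-02 -2.50000e-02  3.60000e-02  5.86974e+02  2.11376e+02]
 [-3.20000e-02  2.50000e-02  4.00000e-03  5.18599e+02  1.99181e+02]
 [-3.20000e-02  2.50000e-02  3.60000e-02  5.35894e+02  2.05698e+02]]
515 586 199 224 550.6532456861133 211.33607230895646
```

Emit:
{"op": "carry_out", "data": {
  "plan": [
    [40, 18, -2, 0, 0, 0, 0.123],
    [40, 18, -2, 0, 0, 0, 0.123],
    [40, 18, -2, 0, 0, 0, 0.123],
    [40, 18, -2, 0, 0, 0, 0.123],
    [40, 18, -2, 0, 0, 0, 0.123],
    [40, 18, -2, 0, 0, 0, 0.123],
    [40, 18, -2, 0, 0, 0, 0.123],
    [40, 18, -2, 0, 0, 0, 0.123],
    [40, 18, -2, 0, 0, 0, 0.123],
    [40, 18, -2, 0, 0, 0, 0.123],
    [40, 18, -2, 0, 0, 0, 0.123],
    [40, 18, -2, 0, 0, 0, 0.123]
  ]
}}

```text
time_s: 9.2
tool_pos: [0.6507, 0.0665, 0.2083]
tcp_rot: [-0.258, -3.103, 0.026]
contact_force: [0.3, -1.1, 0.1]
finger_gap: 0.04
```

```bash
sed -i 's/^B=.*/B=[0.4434,0.1139,1.4370]/' st.py; python3 st.py
```

```text
t 9.2 tcp mm [650.7  66.5 208.3] box mm [ -19.3 -211.8  208.3] ydeg 80.52 tilt [-0.029  -0.0142] F [ 0.26 -1.06  0.06] gap 40.0 q [ 0.11  0.5   0.32  1.43 -0.01  0.27]
```

Emit:
{"op": "carry_out", "data": {
  "plan": [
    [40, 2, 1, -30, 0.007, -0.015, -0.03],
    [40, 2, 1, -40, 0.007, -0.014, -0.028],
    [40, 0, 0, -40, 0, 0, 0],
    [40, 0, 0, -20, 0, 0, 0],
    [40, 0, 0, -10, 0, 0, 0],
    [40, 0, 0, 0, 0, 0, 0]
  ]
}}

```text
time_s: 9.8
tool_pos: [0.6517, 0.067, 0.0539]
tcp_rot: [-0.345, -3.112, -0.005]
contact_force: [-0.8, 1.4, 0.1]
finger_gap: 0.0397
```

```bash
python3 st.py
```

```text
t 9.8 tcp mm [651.7  67.   53.9] box mm [ -18.7 -212.7   53.9] ydeg 77.37 tilt [-0.0099  0.0046] F [-0.8   1.43  0.07] gap 39.7 q [0.1  0.56 0.03 1.05 0.01 0.32]
```

Emit:
{"op": "carry_out", "data": {
  "plan": [
    [40, 4, 2, 0, -0.0046, -0.01, 0],
    [40, 0, 0, 0, 0, 0, 0],
    [40, 0, 0, -20, 0, 0, 0],
    [40, 0, 0, -10, 0, 0, 0],
    [40, 0, 0, -3, 0, 0, 0],
    [40, 0, 0, 0, 0, 0, 0]
  ]
}}

```text
time_s: 10.4
tool_pos: [0.6599, 0.0698, 0.0258]
tcp_rot: [0.344, 3.113, 0.004]
contact_force: [0.6, 0.5, -0.3]
finger_gap: 0.04
```

```bash
python3 st.py
```

```text
t 10.4 tcp mm [659.9  69.8  25.8] box mm [ -14.8 -220.4   25.8] ydeg 77.41 tilt [0.01   0.0012] F [ 0.64  0.53 -0.32] gap 40.0 q [ 0.11  0.59 -0.01  0.97  0.    0.33]
```

Emit:
{"op": "carry_out", "data": {
  "plan": [
    [40, -2, -0.5, -8, 0, 0.004, 0],
    [40, -1, 0, -6, 0, 0.003, 0],
    [40, 0, 0, -2, 0, 0, 0],
    [40, 0, 0, 0, 0, 0, 0]
  ]
}}

```text
time_s: 10.8
tool_pos: [0.6576, 0.0694, 0.0104]
tcp_rot: [0.344, 3.118, 0.003]
contact_force: [-0.4, -0.3, 0.5]
finger_gap: 0.0401
```

```bash
python3 st.py
```

```text
t 10.8 tcp mm [657.6  69.4  10.4] box mm [ -15.5 -218.2   10.4] ydeg 77.4 tilt [0.0048 0.0014] F [-0.36 -0.29  0.53] gap 40.1 q [ 0.1   0.6  -0.03  0.94  0.    0.32]
```

Good. Now close on the handle.

Emit:
{"op": "carry_out", "data": {
  "plan": [
    [5, 0, 0, 0, 0, 0, 0],
    [5, 0, 0, 0, 0, 0, 0],
    [5, 0, 0, 0, 0, 0, 0],
    [5, 0, 0, 0, 0, 0, 0],
    [5, 0, 0, 0, 0, 0, 0],
    [5, 0, 0, 0, 0, 0, 0]
  ],
  "squeeze": 50
}}

```text
time_s: 11.4
tool_pos: [0.6578, 0.0694, 0.0107]
tcp_rot: [0.344, 3.118, 0.003]
contact_force: [0.5, 0.0, -0.9]
finger_gap: 0.011
```

Emit:
{"op": "carry_out", "data": {
  "plan": [
    [5, 0, 0, 3, 0, 0, 0],
    [5, 0, 0, 10, 0, 0, 0],
    [5, 0, 0, 30, 0, 0, 0],
    [5, 0, 0, 40, 0, 0, 0],
    [5, 0, 0, 40, 0, 0, 0],
    [5, 0, 0, 30, 0, 0, 0],
    [5, 0, 0, 10, 0, 0, 0],
    [5, 0, 0, 0, 0, 0, 0]
  ]
}}

```text
time_s: 12.2
tool_pos: [0.6555, 0.0691, 0.1828]
tcp_rot: [0.344, 3.118, 0.003]
contact_force: [0.5, -0.2, -0.9]
finger_gap: 0.0108
```

Run:
```python
import st
from h import *
import pickle
c=vision.get_calibration('wrist'); w=vision.camera('wrist'); s=vision.camera('scene')
pickle.dump(c,open('lift.pkl','wb')); cv2.imwrite('pics/liftw.png',w)
o=np.hstack([cv2.resize(w,(480,360)),cv2.resize(s[60:300,180:393],(320,360))]); cv2.imwrite('pics/lift.png',o)
```

```text
t 12.2 tcp mm [655.5  69.1 182.8] box mm [ -16.1 -216.2  182.8] ydeg 77.4 tilt [0.0045 0.0013] F [ 0.46 -0.18 -0.91] gap 10.8 q [0.1  0.49 0.24 1.32 0.   0.32]
```

View pics/lift.png

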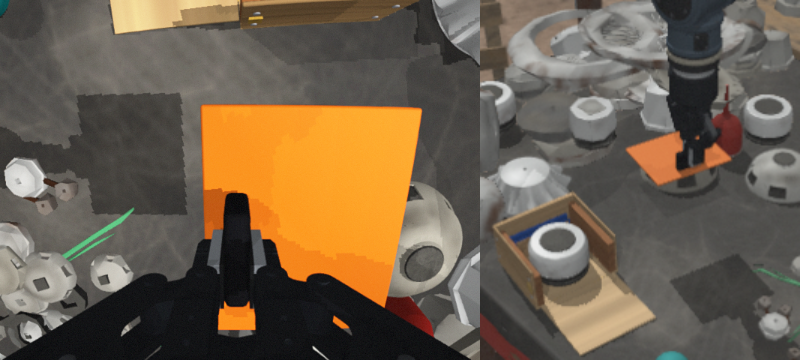

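```bash
cat > chk.py <<'E'
from h import *
import pickle
cal=pickle.load(open('lift.pkl','rb')); im=cv2.imread('pics/liftw.png')
hsv=cv2.cvtColor(im,cv2.COLOR_BGR2HSV); m=cv2.inRange(hsv,(5,180,120),(20,255,255)); 
for y in (150,200,250,300,350): 
    x=np.nonzero(m[y])[0]; print(y,x.min(),x.max())
for x in (290,400,500,540): print('col',x,np.nonzero(m[:,x])[0].min())
c=np.array([.6617,.1056,.1761])
L=np.array([(a*.056,b*.069,0) for a,b in((-1,-1),(-1,1),(1,1),(1,-1))]); 
P=proj('wrist',R.from_euler('z',1.351).apply(L)+c,cal); print(P)
for y in (150,200,250,300,350):
    f=lambda A,B_:A[0]+(B_[0]-A[0])*(y-A[1])/(B_[1]-A[1]); print(y,f(P[0],P[1]),f(P[2],P[3]))
E
python3 chk.py
```

```text
150 268 561
200 269 553
250 271 545
300 273 535
350 373 525
col 290 139
col 400 140
col 500 142
col 540 143
[[275.77054317 440.84531451]
 [263.41393061 142.97062775]
 [559.23333565 146.61058826]
 [503.9020112  436.555545  ]]
150 263.7055271525612 558.5865210142707
200 265.7796564949804 549.0448264335012
250 267.8537858373996 539.5031318527316
300 269.92791517981874 529.961437271962
350 272.0020445222379 520.4197426911925
```

Emit:
{"op": "carry_out", "data": {
  "plan": [
    [5, -20, 7, 0, 0, 0, 0.01],
    [5, -20, 7, 0, 0, 0, 0.01],
    [5, -20, 7, 0, 0, 0, 0.01],
    [5, -20, 7, 0, 0, 0, 0.01],
    [5, -20, 7, 0, 0, 0, 0.01],
    [5, -20, 7, 0, 0, 0, 0.01],
    [5, -20, 7, 0, 0, 0, 0.01],
    [5, -20, 7, 0, 0, 0, 0.01],
    [5, -15, 5, 0, 0, 0, 0],
    [5, -8, 3, 0, 0, 0, 0],
    [5, 0, 0, 0, 0, 0, 0],
    [5, 0, 0, 0, 0, 0, 0]
  ]
}}

```text
time_s: 13.5
tool_pos: [0.4533, 0.1319, 0.1568]
tcp_rot: [-0.213, -3.101, 0.015]
contact_force: [0.3, 0.1, -1.3]
finger_gap: 0.0111
```

```bash
python3 st.py
```

```text
t 13.5 tcp mm [453.3 131.9 156.8] box mm [ 19.2  -7.4 156.8] ydeg 82.15 tilt [-0.0342 -0.0076] F [ 0.34  0.11 -1.27] gap 11.1 q [ 0.28  0.21 -0.24  1.15  0.    0.42]
```

Emit:
{"op": "carry_out", "data": {
  "plan": [
    [5, -2, 5, 0, 0.006, -0.025, 0.002],
    [5, -1, 2, 0, 0.002, -0.01, 0],
    [5, 0, 0, 0, 0, 0, 0],
    [5, 0, 0, 0, 0, 0, 0]
  ]
}}

```text
time_s: 13.9
tool_pos: [0.4524, 0.1383, 0.1556]
tcp_rot: [0.214, 3.133, -0.0]
contact_force: [-0.3, 0.2, -0.4]
finger_gap: 0.0111
```

```bash
python3 st.py
```

```text
t 13.9 tcp mm [452.4 138.3 155.6] box mm [ 25.4  -5.7 155.6] ydeg 82.17 tilt [ 0.0009 -0.0002] F [-0.25  0.21 -0.43] gap 11.1 q [ 0.3   0.19 -0.28  1.1  -0.    0.43]
```

Emit:
{"op": "carry_out", "data": {
  "plan": [
    [5, -2, 1, -15, 0.001, -0.003, 0.001],
    [5, -0.5, 0, -15, 0, 0, 0],
    [5, 0, 0, -10, 0, 0, 0],
    [5, 0, 0, -3, 0, 0, 0],
    [5, 0, 0, 0, 0, 0, 0]
  ]
}}

```text
time_s: 14.4
tool_pos: [0.452, 0.1389, 0.1115]
tcp_rot: [0.214, 3.13, 0.002]
contact_force: [-0.3, -0.1, -0.7]
finger_gap: 0.0114
```

Run:
```python
import st
from h import *
import pickle
c=vision.get_calibration('wrist'); w=vision.camera('wrist'); cv2.imwrite('pics/placew.png',w); pickle.dump(c,open('place.pkl','wb'))
```

```text
t 14.4 tcp mm [452.  138.9 111.5] box mm [ 25.9  -5.2 111.5] ydeg 82.16 tilt [0.0046 0.0007] F [-0.31 -0.09 -0.74] gap 11.4 q [ 0.3   0.22 -0.36  0.99 -0.    0.44]
```

View pics/placew.png

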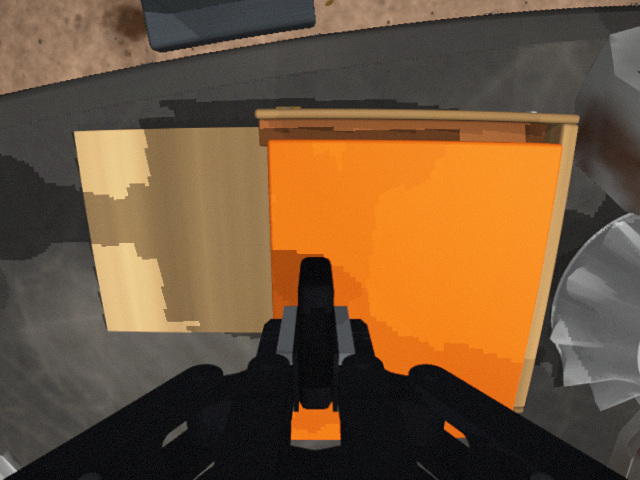

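Run:
```python
from h import *
import pickle
cal=pickle.load(open('place.pkl','rb')); im=cv2.imread('pics/placew.png')
B=[0.4434,0.1139,1.437]; ib=lambda p,z:(R.from_euler('z',-B[2]).apply(ray('wrist',[p],z,cal)[0]-[B[0],B[1],0])*1000).round(1)
for p in ((300,140),(420,141),(540,143),(270,200),(557,200),(530,360),(272,280)): print('plate',p,ib(p,.1048))
for p in ((300,109),(420,111),(540,114),(300,120),(420,122),(540,124),): print('wall',p,ib(p,.082))
for p in ((579,118),(523,411),(513,408)): print('back',p,ib(p,.082))
for p in ((75,132),(107,331),): print('flap',p,ib(p,.004))
print(im[100:146,420].tolist())
```

```text
plate (300, 140) [ 20.5  66.7 104.8]
plate (420, 141) [ 64.7  66.4 104.8]
plate (540, 143) [111.   66.5 104.8]
plate (270, 200) [  8.7  44.4 104.8]
plate (557, 200) [121.5  44.8 104.8]
plate (530, 360) [123.1 -28.4 104.8]
plate (272, 280) [  8.3  11.5 104.8]
wall (300, 109) [19.8 78.3 82. ]
wall (420, 111) [69.8 77.7 82. ]
wall (540, 114) [122.2  77.7  82. ]
wall (300, 120) [19.8 73.9 82. ]
wall (420, 122) [70.1 73.3 82. ]
wall (540, 124) [122.8  73.6  82. ]
back (579, 118) [140.5  76.7  82. ]
back (523, 411) [140.5 -77.   82. ]
back (513, 408) [134.2 -74.6  82. ]
flap (75, 132) [-125.1   70.3    4. ]
flap (107, 331) [-126.9  -70.2    4. ]
[[68, 73, 75], [69, 74, 75], [66, 71, 72], [72, 77, 76], [70, 73, 77], [61, 65, 68], [38, 42, 43], [40, 44, 42], [39, 36, 42], [49, 72, 88], [71, 110, 143], [91, 135, 174], [86, 138, 176], [90, 143, 181], [88, 138, 176], [85, 135, 173], [82, 129, 166], [73, 120, 151], [61, 98, 127], [35, 54, 74], [39, 72, 116], [43, 81, 136], [45, 85, 142], [46, 88, 145], [49, 85, 144], [46, 87, 145], [48, 89, 147], [51, 94, 151], [54, 96, 159], [49, 88, 151], [29, 58, 99], [34, 56, 100], [31, 59, 100], [34, 62, 105], [37, 63, 106], [29, 59, 100], [31, 60, 101], [31, 62, 102], [38, 67, 104], [29, 52, 96], [17, 68, 157], [25, 103, 219], [24, 113, 234], [28, 125, 240], [34, 133, 244], [33, 136, 246]]
```

The box fit matches this view within 1 mm. The plate sits about 2.5 mm off toward −y and is square to the box. I'll correct that and lower.

Emit:
{"op": "carry_out", "data": {
  "plan": [
    [5, -2.2, 0.3, 0, 0, 0, 0],
    [5, 0, 0, -8, 0, 0, 0],
    [5, 0, 0, -6, 0, 0, 0],
    [5, 0, 0, -3, 0, 0, 0],
    [5, 0, 0, 0, 0, 0, 0],
    [5, 0, 0, 0, 0, 0, 0]
  ]
}}

```text
time_s: 15.05
tool_pos: [0.4506, 0.1395, 0.0945]
tcp_rot: [0.214, 3.128, 0.003]
contact_force: [0.3, 0.8, 0.3]
finger_gap: 0.0114
```

```bash
python3 st.py
```

```text
t 15.05 tcp mm [450.6 139.5  94.5] box mm [26.3 -3.7 94.5] ydeg 82.17 tilt [0.0068 0.0014] F [0.34 0.76 0.27] gap 11.4 q [ 0.3   0.23 -0.39  0.94 -0.    0.44]
```

Emit:
{"op": "carry_out", "data": {
  "plan": [
    [5, -0.8, 0, -4, 0, 0.001, 0],
    [5, 0, 0, -4, 0, 0.001, 0],
    [5, 0, 0, -3, 0, 0, 0],
    [5, 0, 0, -1.5, 0, 0, 0],
    [5, 0, 0, 0, 0, 0, 0]
  ]
}}

```text
time_s: 15.55
tool_pos: [0.4499, 0.1396, 0.081]
tcp_rot: [0.214, 3.129, 0.003]
contact_force: [-0.9, 0.9, -1.2]
finger_gap: 0.0106
```

Emit:
{"op": "carry_out", "data": {
  "plan": [
    [5, 0, 0, -1, 0, 0, 0],
    [5, 0, 0, -0.8, 0, 0, 0]
  ]
}}

```text
time_s: 15.75
tool_pos: [0.45, 0.1396, 0.0804]
tcp_rot: [0.214, 3.129, 0.003]
contact_force: [-5.5, -2.3, 16.9]
finger_gap: 0.0109
```

```bash
python3 st.py
```

```text
t 15.75 tcp mm [450.  139.6  80.4] box mm [26.3 -3.1 80.4] ydeg 82.17 tilt [0.0057 0.0017] F [-5.51 -2.27 16.89] gap 10.9 q [ 0.3   0.25 -0.41  0.9  -0.    0.44]
```

Emit:
{"op": "carry_out", "data": {
  "plan": [
    [5, 0, 0, 0.5, 0, 0, 0],
    [30, 0, 0, 0, 0, 0, 0],
    [30, 0, 0, 0, 0, 0, 0],
    [30, 0, 0, 0, 0, 0, 0],
    [30, 0, 0, 0, 0, 0, 0],
    [30, 0, 0, 10, 0, 0, 0],
    [30, 0, 0, 30, 0, 0, 0],
    [30, 0, 0, 40, 0, 0, 0],
    [30, 0, 0, 40, 0, 0, 0],
    [30, 0, 0, 20, 0, 0, 0]
  ]
}}

```text
time_s: 16.75
tool_pos: [0.4472, 0.1388, 0.2258]
tcp_rot: [0.215, 3.134, 0.0]
contact_force: [1.9, -0.1, -0.3]
finger_gap: 0.0305
```

Run:
```python
import st
from h import *
import pickle
c=vision.get_calibration('wrist'); w=vision.camera('wrist'); s=vision.camera('scene'); cv2.imwrite('pics/divw.png',w); pickle.dump(c,open('div.pkl','wb'))
cv2.imwrite('pics/div.png',np.hstack([cv2.resize(w,(480,360)),cv2.resize(s[150:330,160:320],(320,360))]))
```

```text
t 16.75 tcp mm [447.2 138.8 225.8] box mm [ 25.1  -0.4 225.8] ydeg 82.17 tilt [0.0005 0.0002] F [ 1.88 -0.1  -0.34] gap 30.5 q [ 0.3   0.14 -0.15  1.28  0.    0.44]
```

View pics/div.png

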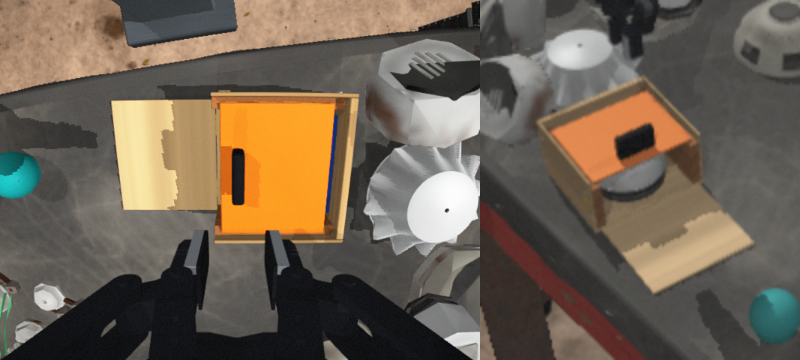

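The divider lies level on both ledges with its handle at the mouth, at about (237,177). Next is the knob.

Emit:
{"op": "carry_out", "data": {
  "plan": [
    [80, -2, -31, 0, 0, 0, -0.128],
    [80, -2, -31, 0, 0, 0, -0.128],
    [80, -2, -31, 0, 0, 0, -0.128],
    [80, -2, -31, 0, 0, 0, -0.128],
    [80, -2, -31, 0, 0, 0, -0.128],
    [80, -2, -31, 0, 0, 0, -0.128],
    [80, -2, -31, 0, 0, 0, -0.128],
    [80, -2, -31, 0, 0, 0, -0.128],
    [80, -2, -31, 0, 0, 0, -0.128],
    [80, -2, -31, 0, 0, 0, -0.128],
    [80, -2, -31, 0, 0, 0, -0.128],
    [80, 0, 0, 0, 0, 0, -0.1]
  ]
}}

```text
time_s: 18.05
tool_pos: [0.4204, -0.2135, 0.2232]
tcp_rot: [-2.361, -2.072, 0.003]
contact_force: [0.2, 1.2, -0.4]
finger_gap: 0.0804
```

Run:
```python
import st, pickle
from h import *
c=pickle.load(open('div.pkl','rb'))
ib=lambda w:R.from_euler('z',-1.437).apply(w-[.4434,.1139,0])
print([ib(w).round(4).tolist() for w in ray('wrist',np.array([(222,102),(338,104),(327,235),(222,233)])*4/3,.074,c)])
c=vision.get_calibration('wrist'); w=vision.camera('wrist'); cv2.imwrite('pics/knobw.png',w); pickle.dump(c,open('knob.pkl','wb'))
h=cv2.cvtColor(w,cv2.COLOR_BGR2HSV); m=cv2.inRange(h,(5,90,40),(18,220,190)); n,l,sx,ct=cv2.connectedComponentsWithStats(m)
for i in range(1,n):
    if sx[i,4]>400: print(sx[i],ct[i].round(1),ray('wrist',[ct[i]],.0305,c)[0].round(4), w[int(ct[i][1]),int(ct[i][0])])
print('pred',proj('wrist',[[.4224,-.2411,.0305]],c))
```

```text
t 18.05 tcp mm [ 420.4 -213.5  223.2] box mm [-327.6  -20.8  223.2] ydeg -7.46 tilt [-0.0021 -0.0007] F [ 0.17  1.16 -0.37] gap 80.4 q [-0.47  0.15 -0.15  1.27 -0.    1.23]
[[0.0114, 0.069, 0.074], [0.1238, 0.0676, 0.074], [0.1252, -0.0727, 0.074], [0.009, -0.0695, 0.074]]
[ 165  159   46   50 1213] [191.4 186.3] [ 0.3193 -0.1724  0.0305] [ 55  82 114]
[ 291  216   66   66 3388] [323.8 248.2] [ 0.4245 -0.242   0.0305] [ 63  98 151]
[ 342  367   48   52 1895] [365.7 393.4] [ 0.4478 -0.4014  0.0305] [45 64 99]
[ 199  388   58   74 1325] [228.8 427.5] [ 0.2998 -0.4273  0.0305] [48 66 96]
pred [[321.30789475 247.5554259 ]]
```

View pics/knobw.png

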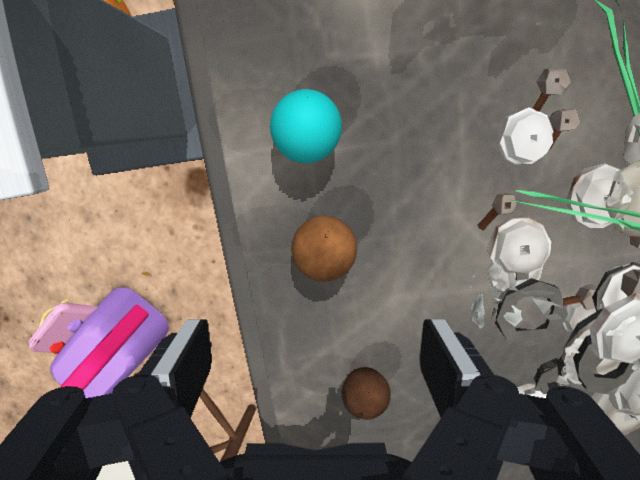

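The wrist view shows turquoise at (306,126), light brown at (324,248), dark at (366,393). Light brown is at (0.4235, −0.2415), agreeing with the top view. Descending onto it.

Emit:
{"op": "carry_out", "data": {
  "plan": [
    [84, 1.5, -14, 0, 0, 0, 0],
    [84, 1, -10, -20, 0, 0, 0],
    [84, 0, -2, -40, 0, 0, 0],
    [84, 0, 0, -40, 0, 0, 0],
    [84, 0, 0, -30, 0, 0, 0],
    [84, 0, 0, -10, 0, 0, 0],
    [84, 0, 0, 0, 0, 0, 0]
  ]
}}

```text
time_s: 18.8
tool_pos: [0.4232, -0.2402, 0.079]
tcp_rot: [2.345, 2.089, -0.002]
contact_force: [0.6, -0.2, -0.3]
finger_gap: 0.0841
```

```bash
python3 st.py
```

```text
t 18.8 tcp mm [ 423.2 -240.2   79. ] box mm [-353.7  -27.2   79. ] ydeg -6.61 tilt [-0.0008 -0.0014] F [ 0.56 -0.23 -0.3 ] gap 84.1 q [-0.52  0.28 -0.38  0.92 -0.    1.17]
```

Emit:
{"op": "carry_out", "data": {
  "plan": [
    [84, 0, -1, -25, 0, 0, 0],
    [84, 0, 0, -20, 0, 0, 0],
    [84, 0, 0, -12, 0, 0, 0],
    [84, 0, 0, -6, 0, 0, 0],
    [84, 0, 0, 0, 0, 0, 0],
    [84, 0, 0, 0, 0, 0, 0]
  ]
}}

```text
time_s: 19.4
tool_pos: [0.4292, -0.2441, 0.0218]
tcp_rot: [2.329, 2.091, 0.003]
contact_force: [-0.8, -0.1, 0.9]
finger_gap: 0.0838
```

```bash
python3 st.py
```

```text
t 19.4 tcp mm [ 429.2 -244.1   21.8] box mm [-356.7  -33.7   21.8] ydeg -6.17 tilt [ 0.009  -0.0071] F [-0.78 -0.1   0.94] gap 83.8 q [-0.52  0.35 -0.45  0.76 -0.    1.16]
```

Emit:
{"op": "carry_out", "data": {
  "plan": [
    [84, -3.5, 1.5, -5, 0.004, 0.005, 0],
    [84, -1, 0.5, -4, 0, 0, 0],
    [84, 0, 0, -2, 0, 0, 0],
    [84, 0, 0, 0, 0, 0, 0]
  ]
}}

```text
time_s: 19.8
tool_pos: [0.4257, -0.2427, 0.0122]
tcp_rot: [2.331, 2.094, 0.003]
contact_force: [0.1, 1.0, -0.1]
finger_gap: 0.084
```

```bash
python3 st.py
```

```text
t 19.8 tcp mm [ 425.7 -242.7   12.2] box mm [-355.7  -30.    12.2] ydeg -6.14 tilt [ 0.0067 -0.0046] F [ 0.14  0.96 -0.13] gap 84.0 q [-0.52  0.36 -0.47  0.74 -0.    1.16]
```

Emit:
{"op": "carry_out", "data": {
  "plan": [
    [84, -1.5, 0.7, -3, 0.002, 0.004, 0],
    [84, 0, 0, -1, 0, 0, 0],
    [40, 0, 0, 0, 0, 0, 0],
    [40, 0, 0, 0, 0, 0, 0],
    [40, 0, 0, 0, 0, 0, 0],
    [40, 0, 0, 0, 0, 0, 0],
    [40, 0, 0, 0, 0, 0, 0],
    [40, 0, 0, 0, 0, 0, 0]
  ],
  "squeeze": 30
}}

```text
time_s: 20.6
tool_pos: [0.4239, -0.2419, 0.0083]
tcp_rot: [2.335, 2.097, -0.0]
contact_force: [0.6, 0.5, -0.7]
finger_gap: 0.0554
```

```bash
python3 st.py
```

```text
t 20.6 tcp mm [ 423.9 -241.9    8.3] box mm [-355.2  -28.1    8.3] ydeg -6.14 tilt [ 0.0022 -0.0025] F [ 0.59  0.55 -0.73] gap 55.4 q [-0.52  0.36 -0.47  0.73 -0.    1.16]
```

Emit:
{"op": "carry_out", "data": {
  "plan": [
    [40, 0, 0, 5, 0, 0, 0],
    [40, 0, 0, 15, 0, 0, 0],
    [40, 0, 0, 35, 0, 0, 0],
    [40, 0, 0, 40, 0, 0, 0],
    [40, 0, 0, 40, 0, 0, 0],
    [40, 0, 0, 30, 0, 0, 0],
    [40, 0, 0, 10, 0, 0, 0],
    [40, 0, 0, 0, 0, 0, 0]
  ]
}}

```text
time_s: 21.4
tool_pos: [0.4213, -0.2404, 0.1902]
tcp_rot: [2.337, 2.099, -0.002]
contact_force: [0.7, 0.1, -1.8]
finger_gap: 0.0552
```

Run:
```python
import st
from h import *
w=vision.camera('wrist'); s=vision.camera('scene')
cv2.imwrite('pics/kl.png',np.hstack([cv2.resize(w,(480,360)),cv2.resize(s[190:390,200:400],(320,360))]))
```

```text
t 21.4 tcp mm [ 421.3 -240.4  190.2] box mm [-354.1  -25.4  190.2] ydeg -6.14 tilt [-0.0006 -0.0008] F [ 0.66  0.05 -1.76] gap 55.2 q [-0.52  0.19 -0.19  1.2  -0.    1.16]
```

View pics/kl.png

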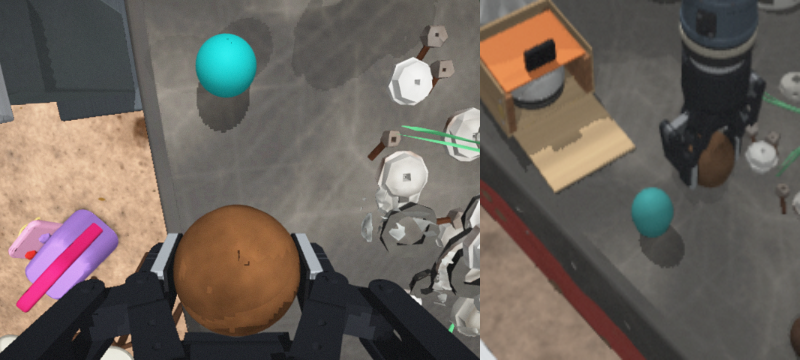

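Emit:
{"op": "carry_out", "data": {
  "plan": [
    [40, 2.5, 20, 5, 0, 0, 0],
    [40, 2.5, 34, 3, 0, 0, -0.003],
    [40, 2.5, 36, 3, 0, 0, -0.003],
    [40, 2.5, 36, 2, 0, 0, -0.003],
    [40, 2.5, 36, 2, 0, 0, -0.003],
    [40, 2.5, 36, 2, 0, 0, -0.003],
    [40, 2.5, 36, 2, 0, 0, -0.003],
    [40, 2.5, 36, 2, 0, 0, -0.003],
    [40, 2.5, 36, 2, 0, 0, 0],
    [40, 2.5, 34, 0, 0, 0, 0],
    [40, 2.5, 20, 0, 0, 0, 0],
    [40, 0, 0, 0, 0, 0, 0]
  ]
}}

```text
time_s: 22.7
tool_pos: [0.4364, 0.1338, 0.1882]
tcp_rot: [-2.343, -2.05, 0.043]
contact_force: [-0.1, -0.6, -1.0]
finger_gap: 0.0552
```

```bash
python3 st.py
```

```text
t 22.7 tcp mm [436.4 133.8 188.2] box mm [ 18.8   9.6 188.2] ydeg -7.61 tilt [-0.0392  0.0029] F [-0.06 -0.57 -1.04] gap 55.2 q [ 0.29  0.17 -0.22  1.22  0.01  1.99]
```

Emit:
{"op": "carry_out", "data": {
  "plan": [
    [40, 6, 15, 0, 0, -0.02, 0],
    [40, 5, 15, 0, 0, -0.01, 0],
    [40, 4, 12, 0, 0, 0, 0],
    [40, 1, 3, 0, 0, 0, 0],
    [40, 0, 0, 0, 0, 0, 0]
  ]
}}

```text
time_s: 23.2
tool_pos: [0.4505, 0.1786, 0.1828]
tcp_rot: [-2.356, -2.062, 0.023]
contact_force: [-0.9, 0.0, -0.7]
finger_gap: 0.0556
```

```bash
python3 st.py
```

```text
t 23.2 tcp mm [450.5 178.6 182.8] box mm [ 65.1   1.6 182.8] ydeg -7.6 tilt [-0.018  -0.0017] F [-0.93  0.02 -0.75] gap 55.6 q [ 0.37  0.2  -0.18  1.2   0.    2.08]
```

Emit:
{"op": "carry_out", "data": {
  "plan": [
    [40, 2, 5, -10, 0.002, -0.016, 0],
    [40, 0.5, 1, -20, 0, 0, 0],
    [40, 0, 0, -20, 0, 0, 0],
    [40, 0, 0, -10, 0, 0, 0],
    [40, 0, 0, -3, 0, 0, 0],
    [40, 0, 0, 0, 0, 0, 0]
  ]
}}

```text
time_s: 23.8
tool_pos: [0.4534, 0.1821, 0.1185]
tcp_rot: [-2.366, -2.066, 0.002]
contact_force: [-0.2, -0.9, -0.8]
finger_gap: 0.0554
```

```bash
python3 st.py
```

```text
t 23.8 tcp mm [453.4 182.1 118.5] box mm [ 68.9  -0.8 118.5] ydeg -7.74 tilt [-0.0014 -0.0005] F [-0.24 -0.86 -0.84] gap 55.4 q [ 0.38  0.24 -0.31  1.02  0.    2.09]
```

Emit:
{"op": "carry_out", "data": {
  "plan": [
    [40, 0.3, 2, -10, 0, 0, 0],
    [40, 0, 0, -10, 0, 0, 0],
    [40, 0, 0, -6, 0, 0, 0],
    [40, 0, 0, -2, 0, 0, 0],
    [40, 0, 0, 0, 0, 0, 0]
  ]
}}

```text
time_s: 24.3
tool_pos: [0.4548, 0.1844, 0.0897]
tcp_rot: [2.366, 2.066, 0.001]
contact_force: [0.0, 0.2, -0.7]
finger_gap: 0.055
```

```bash
python3 st.py
```

```text
t 24.3 tcp mm [454.8 184.4  89.7] box mm [71.4 -1.9 89.7] ydeg -7.76 tilt [0.0009 0.0004] F [ 0.    0.21 -0.68] gap 55.0 q [ 0.39  0.27 -0.35  0.95  0.    2.09]
```

Now about 7 mm to go, in small steps.

Emit:
{"op": "carry_out", "data": {
  "plan": [
    [40, 0, 0, -3, 0, 0, 0],
    [40, 0, 0, -2, 0, 0, 0],
    [40, 0, 0, -0.5, 0, 0, 0]
  ]
}}

```text
time_s: 24.6
tool_pos: [0.4551, 0.1846, 0.0842]
tcp_rot: [2.366, 2.066, 0.003]
contact_force: [-0.1, 0.6, -1.2]
finger_gap: 0.0556
```

Emit:
{"op": "carry_out", "data": {
  "plan": [
    [40, 0, 0, -0.7, 0, 0, 0]
  ]
}}

```text
time_s: 24.7
tool_pos: [0.4552, 0.1846, 0.0835]
tcp_rot: [2.366, 2.066, 0.003]
contact_force: [0.2, -0.1, -1.8]
finger_gap: 0.0556
```

Emit:
{"op": "carry_out", "data": {
  "plan": [
    [40, 0, 0, -0.7, 0, 0, 0]
  ]
}}

```text
time_s: 24.8
tool_pos: [0.4552, 0.1846, 0.0828]
tcp_rot: [2.366, 2.066, 0.003]
contact_force: [0.6, -0.4, -1.3]
finger_gap: 0.0554
```

```bash
python3 st.py
```

```text
t 24.8 tcp mm [455.2 184.6  82.8] box mm [71.7 -2.3 82.8] ydeg -7.75 tilt [0.0019 0.0008] F [ 0.58 -0.41 -1.34] gap 55.4 q [ 0.39  0.28 -0.36  0.93 -0.    2.09]
```

Emit:
{"op": "carry_out", "data": {
  "plan": [
    [40, 0, 0, -0.7, 0, 0, 0]
  ]
}}

```text
time_s: 24.9
tool_pos: [0.4553, 0.1847, 0.0822]
tcp_rot: [2.366, 2.066, 0.004]
contact_force: [-0.8, 0.9, 6.5]
finger_gap: 0.0556
```

Emit:
{"op": "carry_out", "data": {
  "plan": [
    [40, 0, 0, -0.5, 0, 0, 0]
  ]
}}

```text
time_s: 25.0
tool_pos: [0.4554, 0.1848, 0.0822]
tcp_rot: [2.366, 2.066, 0.004]
contact_force: [-2.9, -1.1, 9.3]
finger_gap: 0.0552
```

Emit:
{"op": "carry_out", "data": {
  "plan": [
    [40, 0, 0, 0.4, 0, 0, 0],
    [58, 0, 0, 0, 0, 0, 0],
    [66, 0, 0, 0, 0, 0, 0],
    [76, 0, 0, 0, 0, 0, 0],
    [78, 0, 0, 0, 0, 0, 0],
    [78, 0, 0, 0, 0, 0, 0]
  ]
}}

```text
time_s: 25.6
tool_pos: [0.4558, 0.1849, 0.083]
tcp_rot: [2.366, 2.065, 0.006]
contact_force: [0.0, 0.6, -0.2]
finger_gap: 0.078
```

Emit:
{"op": "carry_out", "data": {
  "plan": [
    [78, 0, 0, 8, 0, 0, 0],
    [78, 0, 0, 20, 0, 0, 0],
    [78, 0, 0, 35, 0, 0, 0],
    [78, 0, 0, 40, 0, 0, 0],
    [78, 0, 0, 40, 0, 0, 0],
    [78, 0, -20, 15, 0, 0, 0],
    [78, 0, -30, 0, 0, 0, 0],
    [78, 0, -20, 0, 0, 0, 0],
    [78, 0, 0, 0, 0, 0, 0],
    [78, 0, 0, 0, 0, 0, 0]
  ]
}}

```text
time_s: 26.6
tool_pos: [0.4542, 0.1126, 0.2529]
tcp_rot: [2.363, 2.066, 0.011]
contact_force: [0.9, 0.6, 0.9]
finger_gap: 0.078
```

Run:
```python
import st,pickle
from h import *
pickle.dump(vision.get_calibration('wrist'),open('fin.pkl','wb'))
w=vision.camera('wrist'); s=vision.camera('scene')
cv2.imwrite('pics/fin.png',np.hstack([cv2.resize(w,(480,360)),cv2.resize(s[150:330,160:320],(320,360))]))
```

```text
t 26.6 tcp mm [454.2 112.6 252.9] box mm [ 1.000e-01 -1.080e+01  2.529e+02] ydeg -7.68 tilt [0.0072 0.002 ] F [0.86 0.56 0.94] gap 78.0 q [ 0.24  0.13 -0.1   1.34  0.    1.95]
```

View pics/fin.png

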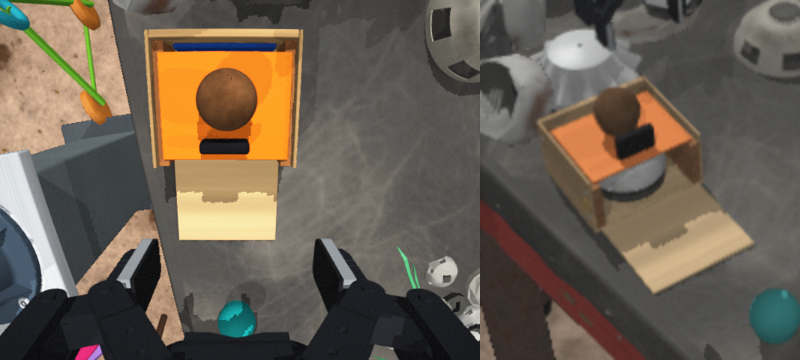

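The knob stands upright on the divider (wrist crop (227,99)) behind the handle. The divider is level in its ledges (corners about (162,52) to (291,160)) and the gripper is clear. One numeric check before handing in.

Run:
```python
from h import *
import pickle
c=pickle.load(open('fin.pkl','rb')); ib=lambda p,z:R.from_euler('z',-1.437).apply(ray('wrist',np.array([p])*4/3,z,c)[0]-[.4434,.1139,0]).round(4)
print('knob',ib((227,99),.105)); print('div',[ib(p,.074) for p in((158,52),(296,52),(291,160),(163,160))])
a=cv2.imread('pics/top0.png'); b=vision.camera('top')
for n,(x0,y0,x1,y1) in dict(spiked=(146,222,208,278),dark=(450,262,478,288)).items(): print(n,np.abs(a[y0:y1,x0:x1].astype(int)-b[y0:y1,x0:x1]).mean())
manip.finish_job(); print(manip.read_state()['time_s'])
```

```text
knob [ 0.0733 -0.0035  0.105 ]
div [array([0.1201, 0.0668, 0.074 ]), array([ 0.1198, -0.0732,  0.074 ]), array([ 0.0077, -0.0732,  0.074 ]), array([0.008 , 0.0687, 0.074 ])]
spiked 8.329301075268818
dark 3.371794871794872
the job is handed in; nothing more can be done
the job is handed in; nothing more can be done
```

The box is packed and the job was handed in at about 27 s. No verdict is reported, so this is what I saw and measured.

- **Cap:** I slid it in with both fingers behind it, never lifting it. The measured push peaked at about 7 N, rising from a steady 4 N once the blue plate reached its stop. Its centre was at box x ≈ 63 mm.
- **Blue plate:** I judged it home from that rise in force; I did not measure its position exactly. It was not re-checked after the divider went on.
- **Divider:** It looks level on both ledges with the handle at the mouth. Its centre is at box x ≈ 64 mm in the last view and 67 mm in an earlier one, within the 50 to 76 mm range.
- **Light brown knob:** It stands upright about 10 mm from the divider's centre, released, with the gripper well clear.
- **Bystanders:** I never touched the dark knob or the spiked cap. Comparing before and after pictures, the dark knob's patch barely changed (mean difference 3 grey levels). The spiked cap's patch changed more, by 8. That may be the arm or its shadow, since the last scene view showed the spiked cap in place, but I did not look into it further.

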